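# Slide a loaded cake tray past the runway's spring stop

## Robot

A 6-joint arm with a two-finger parallel gripper is mounted at the origin on the work surface. World frame = base frame: x ahead of the robot, y to its left, z up, the work surface at z = 0. Lengths are in m, angles in rad, forces in N, time in s.
With the tool pointing down it reaches from about 0.35 to 0.975 m from the base axis. Payload 4.9 kg.
Tool frame: the origin (TCP) lies on the mounting face of the last link; the fingertips stand 173 mm ahead of it and the grasp point (between the pads) lies 155 mm ahead of it; z points along the fingers, y is the line along which they close (so a half turn about z gives the same grasp; the last joint's range is limited). The gripper opens to 85 mm and grips with 20 to 120 N. Pads are 22 mm wide; open, the fingers measure 114 mm over their backs; the gripper's body (76 mm by 85 mm) begins 54 mm behind the grasp point. The pads swing forward as they close: fully open they stand 13 mm farther back than shut.
Start: joints at [1.223, 0.053, 1.613, -0, 1.476, -0.119], TCP at [0.142, 0.609, 0.405] pointing down, gripper open.
Joint ranges: [-3.01, 3.01], [-1.01, 2.22], [0.06, 2.58], [-1.02, 4.17], [0.09, 2.62], [-3.14, 3.14]. Speed limits (rad/s): [2.57, 2.57, 3.14, 3.14, 3.14, 3.14].

## Interface

Orientations are given as a rotation vector (axis times angle).
In Python, from station import monitor, eyes, finish_job gives the robot as it stands. The module is installed in compiled form; this text tells all that it offers.
- The arm moves only by the tool step_arm, never from a script. Its argument "commands" is a list of rows, each a list of 3 entries, a list of its own where there are three numbers: the opening in per cent of the stroke, from 0 (shut) to 100 (fully open), then the shift along the tool's x, y, z in mm, then the turn about the tool's z in degrees. In form: [[hand, [x, y, z], yaw], ...]. A call has 1 to 12 rows; each row is the pose to reach, as a shift and turn from the pose commanded when the call began, along the tool's axes at that moment; what a row does not reach only later rows make up. A row lasts 1/8 s, in which the tool goes at most 62.5 mm and 10.7 degrees, less where a joint would pass 70% of its speed; a pose out of reach is approached as far as the arm can. A call with a gripper value outside its range is refused whole. The fingers move at their own pace and stop on an object; "squeeze" is the grip in N (left out, the last holds). Time passes only in rows, so rows that repeat a pose let the fingers close. It gives the time, the measured TCP pose, the force, the opening and the grip force at its end, in the units of the state.
- monitor.get_obs(): the state, without advancing time (a new reading comes with each control period).
- eyes.get_image(name): name is "scene" or "top" or "wrist"; returns the picture (384x512x3 uint8, red, green, blue); there is no depth.
- eyes.camera_info(name): a dict with "camera_matrix" (3x3 intrinsics, pixels), "extrinsics" (4x4, takes a point from camera to world coordinates). Camera axes: x right, y down, z forward; pixel columns grow to the right and rows downward; lengths in m; the calibration is good to about 2 mm. A picture is of the moment at which its call begins: read the wrist's pose just before it. camera_info takes no time and is no camera call; for the wrist camera it gives the pose at the moment of the call.
- finish_job(): hands the job in; it is judged then, once.
The state is a dict: "t": time; "q": joint angles; "dq": joint speeds; "effort": joint torques, N m; "tool_pos": TCP position; "tool_rot": TCP orientation; "contact_force": force on the tool from outside, world axes, zero at the start; "wrist_torque": the same for the moment, N m; "opening": finger opening in m; "grip_force": force on a finger pad.
Only numpy, scipy, OpenCV 4.12 (cv2) and the standard library are available. Lean on these libraries where they do the work, as an engineer would, in place of code of your own. Each camera call takes 0.05 s, during which the arm holds its last target. There are 200 camera calls.

## Task

A tray of round cakes waits on the runway in front of a spring-loaded stop. With the fingertips press the long release bar beside the runway to sink the stop, and keep the bar held down while pushing the tray along (its upright lug over the bar is there to be pushed) until the whole tray is past the stop; then let the bar up, so that the stop springs up behind the tray and locks it in. Only press and push: do not lift the tray, do not touch or spill its cakes, and leave the other things on the table where they are.

Things in the scene. Friction and masses are not known exactly. Their poses are not given: they have to be found in the camera images.
- runway: fixed low steel track on feet. Origin at table level, straight under the middle of the stop; z up; the tray travels along +y (its +y end has an end stop, a cross wall rising to 54 mm above the table, inner face at y = 175 mm); the release bar lies on its +x side. The bed's upper face is 30 mm above the table, runs from y = -235 to +185 mm, and is 98 mm wide; two guides 8 mm high, inner faces 88 mm apart, keep the tray on line
- spring_stop (a joint): how far the stop and release bar (one rigid moving piece) are pressed down, m: 0 = up, 0.014 = bottom. The stop is a block 30 mm wide in x and 10 mm long in y (y = -5 to +5 mm of the runway), in the middle of the bed, its top 8 mm above the bed when up; pressed 9 mm or more it lets the tray pass. A spring returns it: about 2.5 N at the start of travel, 5.5 N at the bottom. It moves straight down wherever the bar is pressed
- bar_top (a point): middle of the top face of the release bar, a straight steel bar 24 mm wide (x) and 300 mm long (y), lying along the runway, centred at x = 62, y = -50 mm of the runway; its top is 55 mm above the table when up and moves down with the stop (joint spring_stop). Nothing near it stands higher than its top, pressed or not, except the tray with its cakes and lug
- tray: loose open aluminium tray, 82 mm wide (x), 160 mm long (y), walls 30 mm high, 3 mm thick; origin at the middle of its underside, on the runway's bed, axes nearly parallel to the runway's. About 0.3 to 0.6 kg plus two cakes; slides with a few newtons, stays where left. It is past the stop when its origin is 85 mm or more along the runway's +y from the runway's origin; it meets the end stop at 95 mm
- tray_lug (a point): top of the tray's lug, a plain upright aluminium fin on the tray's +x side, over the release bar: 8 mm thick (y), reaching from x = 41 to 75 mm of the tray, at y = 0 of the tray; this point is at x = 62, y = 0, z = 62 mm of the tray. The fin's lower edge is 32 mm above the tray's underside, 7 mm over the bar when the bar is up, its top 30 mm above that
- cake_a: round cake, 70 mm across, 28 mm high, lying loose in the -y half of the tray; origin at the middle of its underside
- cake_b: the same, in the +y half of the tray
- fish_a: loose fish-shaped cake, 110 x 60 x 24 mm, lying flat; leave it alone
- fish_b: loose fish-shaped cake with a darker top, 110 x 60 x 24 mm, lying flat; leave it alone
- cup: loose open steel cup, 64 mm across, 50 mm high; leave it alone
- squeezer: loose clear squeeze bottle, 60 mm across, 170 mm high; leave it alone
- jar: loose amber jar, 72 mm across, 100 mm high; leave it alone
- spatula: loose spatula lying on the table; leave it alone
- brush: loose brush lying on the table; leave it alone
Not all that is in view belongs to the job. What is shaped like the tray but orange or turquoise is not meant.

How it is judged:
On the way, in this order (a step that is already met when the one before it is completed fails the run):
1. the fingers hold the release bar down while the tray is still in front of the stop (value of joint spring_stop above 0.008 m and contact force between the fingers and spring_stop above 0.5 N and y of tray in the frame of runway below -0.07 m), for 0.1 s.
2. the tray slides over the sunken stop while the fingers hold the release bar down (value of joint spring_stop above 0.0075 m and contact force between the fingers and spring_stop above 0.3 N and y of tray in the frame of runway between -0.02 and 0.05 m), for 0.1 s.
3. the bar is still held down as the tail of the tray comes to the stop (value of joint spring_stop above 0.0075 m and contact force between the fingers and spring_stop above 0.3 N and y of tray in the frame of runway between 0.055 and 0.086 m), for 0.05 s.
At the end, for the whole second after the job is handed in: The tray lies flat in the runway's track, wholly past the stop (its origin 83 to 99 mm beyond the stop's middle along the runway, within 6 mm of its centre line), at rest, both cakes lying in it, and the stop is up again behind it (joint spring_stop under 2 mm) (y of tray in the frame of runway between 0.083 and 0.099 m and x of tray in the frame of runway between -0.006 and 0.006 m and z of tray in the frame of runway between 0.027 and 0.034 m and angle between tray's own z axis and vertical below 0.03 rad and value of joint spring_stop below 0.002 m and linear speed of tray below 0.01 m/s and horizontal distance between each of cake_a, cake_b and tray below 0.055 m and z of each of cake_a, cake_b in the frame of tray below 0.008 m); the robot touches nothing.
It fails at once if the tray is lifted more than 12 mm off the runway's bed or tipped more than about 9 degrees (z of tray in the frame of runway above 0.042 m or angle between tray's own z axis and vertical above 0.16 rad).
It fails at once if a cake in the tray is touched by the robot, or leaves the tray (contact force between any of the fingers, the arm and cake_a above 0.5 N or z of any of cake_a, cake_b in the frame of tray above 0.02 m or contact force between any of the fingers, the arm and cake_b above 0.5 N).
It fails at once if one of the other loose things on the table is moved more than 20 mm (distance of any of fish_a, fish_b, cup, squeezer, jar, spatula, brush from where it was at the start of the episode above 0.02 m).
It also fails if it takes over 38 s, if anything falls off the work surface, if the arm or the gripper's body presses on something with over 40 N, if the wrist force passes 120 N, or if a joint passes its speed limit or range.

## Working session

There is one attempt and no reset: what is moved stays moved. The work goes in short steps, Python scripts to look and compute and a tool call to move; the robot and the scene stay as the last step left them, time stands still between calls to the robot, and variables do not carry over. Pictures are saved under pics/ and viewed, at most 10 in all, crops included, and the job is handed in when it is done.

Besides the shell and the picture viewer there is one more tool, called after "Emit:" as name([rows], argument=value, ...), one row to a line, values as JSON. step_arm: Moves the arm, as the interface text tells. Its arguments: {"type":"object","properties":{"commands":{"type":"array"},"squeeze":{"type":"number"}},"required":["commands"]}

```bash
mkdir -p pics; python3 - <<'E'
from station import monitor, eyes
import cv2,numpy as np
o=monitor.get_obs();print({k:np.round(v,3).tolist() for k,v in o.items()})
for n in("scene","top"):
    im=eyes.get_image(n);cv2.imwrite(f"pics/{n}0.png",im[:,:,::-1]);c=eyes.camera_info(n);print(np.round(c["camera_matrix"],2).tolist(),np.round(c["extrinsics"],4).tolist())
E
```

```text
{'t': 0.0, 'q': [1.223, 0.053, 1.614, -0.0, 1.476, -0.119], 'dq': [-0.0, 0.0, 0.001, -0.001, 0.001, 0.001], 'effort': [-0.001, -39.367, -37.018, -0.0, 0.007, 0.0], 'tool_pos': [0.142, 0.608, 0.403], 'tool_rot': [-0.359, -3.121, 0.003], 'contact_force': [0.572, -0.335, -0.024], 'wrist_torque': [-0.045, 0.012, -0.057], 'grip_force': 0.0, 'opening': 0.086}
[[357.78, 0.0, 255.17], [0.0, 357.78, 191.2], [0.0, 0.0, 1.0]] [[-0.6443, 0.6023, -0.4713, 1.0391], [0.7646, 0.4942, -0.4137, 0.4686], [-0.0163, -0.6269, -0.7789, 0.9476], [0.0, 0.0, 0.0, 1.0]]
[[428.48, 0.0, 247.82], [0.0, 428.48, 186.86], [0.0, 0.0, 1.0]] [[0.0155, -0.9889, 0.1478, 0.2905], [-0.9999, -0.0158, -0.0011, -0.0003], [0.0034, -0.1477, -0.989, 1.5513], [0.0, 0.0, 0.0, 1.0]]
```

View pics/top0.png

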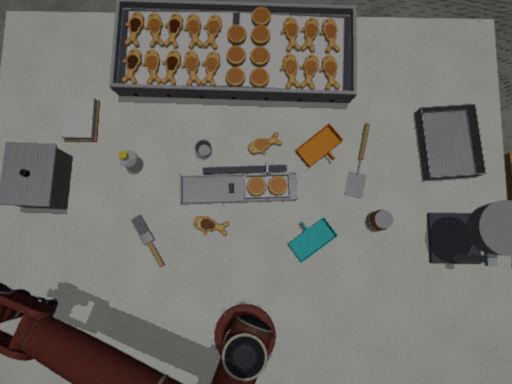

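View pics/scene0.png

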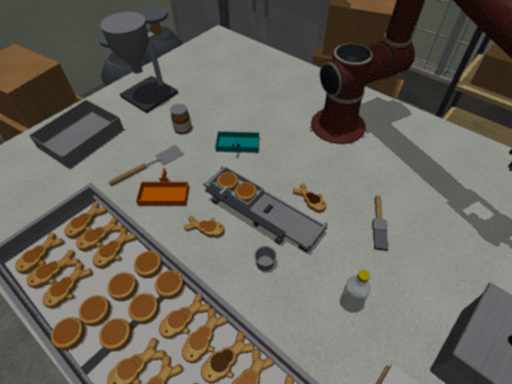

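Top view: the runway spans (181,188) to (297,188). The tray with cakes is at (257,186) and (278,186), the stop at (232,188), and the bar at y≈169. The orange (319,146) and turquoise (312,240) trays are decoys. The grey tray on the runway fits the description, and I'll confirm it in a crop.

```bash
python3 - <<'E'
import cv2
a=cv2.imread("pics/top0.png")[150:215,170:310];cv2.imwrite("pics/c1.png",cv2.resize(a,None,fx=5.5,fy=5.5,interpolation=cv2.INTER_CUBIC))
a=cv2.imread("pics/scene0.png")[160:255,195:335];cv2.imwrite("pics/c2.png",cv2.resize(a,None,fx=5.5,fy=5.5,interpolation=cv2.INTER_CUBIC))
E
```

```text
(no output)
```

View pics/c1.png

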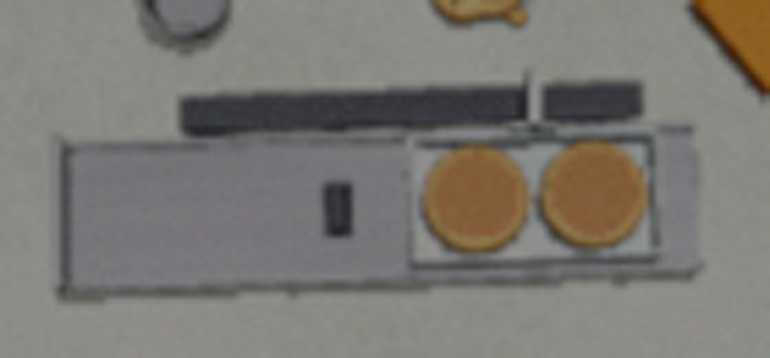

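View pics/c2.png

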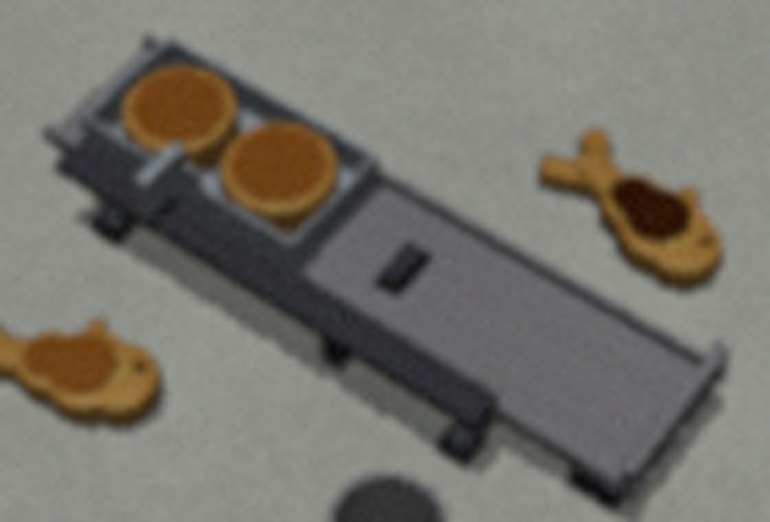

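The crop confirms it: the grey tray, with its lug at crop (535,98), sits on the runway with the stop at (338,209). Travel goes left in the image (world +y), with the bar on the world +x side.

```bash
cat > h.py <<'E'
from station import monitor, eyes
import numpy as np
from scipy.spatial.transform import Rotation as R
def ray(n,uv,z,c=None):
    c=c or eyes.camera_info(n);E=c["extrinsics"]
    d=E[:3,:3]@np.linalg.solve(c["camera_matrix"],[*uv,1]);return E[:3,3]+d*(z-E[2,3])/d[2]
E
python3 - <<'E'
from h import *
T=lambda u,v:((u+.5)/5.5-.5+170,(v+.5)/5.5-.5+150)
S=lambda u,v:((u+.5)/5.5-.5+195,(v+.5)/5.5-.5+160)
P=lambda s,p:print(s,np.round(p,4))
for s,uv,z in[("stop",(338,208),.038),("barL",(181,115),.055),("barR",(642,101),.055),("lug",(535,98),.092),("bedTL",(62,142),.03),("bedBL",(62,298),.03),("cakeL",(476,197),.061),("cakeR",(595,193),.061)]: P(s,ray("top",T(*uv),z))
for s,uv,z in[("stop",(404,265),.038),("lug",(160,165),.092),("cakeL",(281,162),.061),("cakeR",(180,108),.061)]: P("sc "+s,ray("scene",S(*uv),z))
o=monitor.get_obs();r=R.from_rotvec(o["tool_rot"]).as_matrix();print(r.round(3),o["tool_pos"])
E
```

```text
stop [0.5137 0.0578 0.038 ]
barL [0.5703 0.1598 0.055 ]
barR [ 0.5843 -0.1378  0.055 ]
lug [ 0.5778 -0.0669  0.092 ]
bedTL [0.5557 0.2398 0.03  ]
bedBL [0.4531 0.2358 0.03  ]
cakeL [ 0.5189 -0.0312  0.061 ]
cakeR [ 0.5227 -0.1073  0.061 ]
sc stop [0.5142 0.06   0.038 ]
sc lug [ 0.5782 -0.065   0.092 ]
sc cakeL [ 0.5151 -0.0314  0.061 ]
sc cakeR [ 0.522  -0.1052  0.061 ]
[[-0.974  0.227 -0.001]
 [ 0.227  0.974 -0.002]
 [ 0.    -0.002 -1.   ]] [0.14166008 0.60848206 0.40359751]
```

Emit:
step_arm([
  [0, [-50, -50, 0], -2],
  [0, [-100, -100, 0], -4],
  [0, [-150, -150, 0], -6],
  [0, [-200, -200, 0], -8],
  [0, [-240, -240, 0], -9],
  [0, [-280, -280, 0], -10],
  [0, [-320, -320, 0], -11],
  [0, [-360, -360, 0], -12],
  [0, [-400, -400, 0], -13],
  [0, [-440, -440, 0], -14],
  [0, [-480, -480, 0], -15],
  [0, [-520, -520, 0], -15.8],
], squeeze=40)

```text
t: 1.6
tool_pos: [0.5308, -0.0176, 0.4043]
tool_rot: [0.074, -3.14, -0.001]
contact_force: [1.5, 0.4, -0.2]
opening: -0.0001
grip_force: 0.0
```

```bash
cat >> h.py <<'E'
C,S=np.cos(.047),np.sin(.047); O=np.array([.514,.059])
def rep(tx=.062,ty=-.157):
    o=monitor.get_obs();r=R.from_rotvec(o["tool_rot"]).as_matrix();p=o["tool_pos"];d=p[:2]-O
    ax=np.array([C,S]);ay=np.array([-S,C])
    t=O+tx*ax+ty*ay;e=r.T@np.array([*(t-p[:2]),0])*1e3
    print("t",round(o["t"],2),"runway xy",round(d@ax*1e3,1),round(d@ay*1e3,1),"tipz",round((p[2]-.173)*1e3,1),"err tool mm",e.round(1),"yaw err deg",round(np.degrees(np.arctan2(r[:2,1]@ax,r[:2,1]@ay)),2),"tilt",r[2].round(4),"F",np.round(o["contact_force"],2),"open",o["opening"])
E
python3 -c "from h import *;rep()"
```

```text
t 1.6 runway xy 13.2 -77.3 tipz 231.3 err tool mm [-48.8 -79.7  -0. ] yaw err deg 0.01 tilt [ 3.e-04  4.e-04 -1.e+00] F [ 1.5   0.4  -0.23] open -0.0001264186674691535
```

Emit:
step_arm([
  [0, [-25, -40, 0], 0],
  [0, [-48, -80, 0], 0],
  [0, [-48, -80, 30], 0],
  [0, [-48, -80, 60], 0],
  [0, [-48, -80, 90], 0],
  [0, [-48, -80, 110], 0],
  [0, [-48, -80, 125], 0],
  [0, [-48, -80, 125], 0],
  [0, [-48, -80, 125], 0],
])

```text
t: 2.72
tool_pos: [0.5824, -0.0934, 0.2809]
tool_rot: [-0.074, 3.139, -0.001]
contact_force: [-0.9, 0.5, -0.4]
opening: 0.0001
grip_force: 0.0
```

```bash
python3 - <<'E'
from h import *
import cv2
rep()
a=eyes.get_image("scene")[:,:,::-1][130:260,175:335];b=eyes.get_image("wrist")[:,:,::-1]
a=cv2.resize(a,(472,384),interpolation=cv2.INTER_CUBIC)
cv2.imwrite("pics/m1.png",cv2.resize(np.hstack([a,b]),None,fx=.81,fy=.81))
E
```

```text
t 2.73 runway xy 61.2 -155.5 tipz 107.9 err tool mm [-0.8 -1.5  0. ] yaw err deg -0.0 tilt [-1.9e-03 -7.0e-04 -1.0e+00] F [-0.89  0.54 -0.43] open 0.00012051746548537614
```

View pics/m1.png

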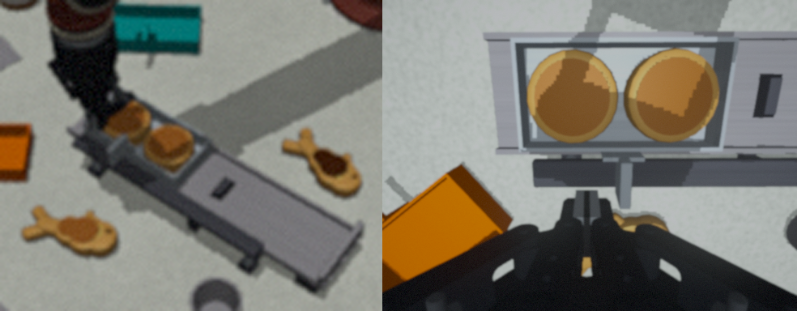

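Emit:
step_arm([
  [0, [-1, -8, 0], 0],
  [0, [-1, -15, 15], 0],
  [0, [-1, -15, 30], 0],
  [0, [-1, -15, 42], 0],
  [0, [-1, -15, 49], 0],
  [0, [-1, -15, 52], 0],
  [0, [-1, -15, 52], 0],
  [0, [-1, -15, 52], 0],
])

```text
t: 3.82
tool_pos: [0.5839, -0.1083, 0.2285]
tool_rot: [-0.074, 3.14, -0.0]
contact_force: [-0.2, 0.5, 0.8]
opening: -0.0004
grip_force: 0.7
```

```bash
python3 -c "from h import *;rep()"
```

```text
t 3.83 runway xy 62.0 -170.4 tipz 55.5 err tool mm [ 0.  13.4 -0. ] yaw err deg -0.0 tilt [-1.1e-03 -3.0e-04 -1.0e+00] F [-0.2   0.45  0.76] open -0.00043552077514133166
```

Emit:
step_arm([
  [0, [0, 0, 4], 0],
  [0, [0, 0, 8], 0],
  [0, [0, 0, 12], 0],
  [0, [0, 0, 12], 0],
  [0, [0, 0, 12], 0],
  [0, [0, 0, 12], 0],
])

```text
t: 4.58
tool_pos: [0.5841, -0.1084, 0.2163]
tool_rot: [-0.074, 3.139, -0.001]
contact_force: [2.3, 0.1, 5.0]
opening: -0.0002
grip_force: 2.5
```

```bash
python3 -c "from h import *;rep()"
```

```text
t 4.58 runway xy 62.2 -170.5 tipz 43.3 err tool mm [ 0.2 13.5 -0. ] yaw err deg 0.01 tilt [-1.7e-03 -5.0e-04 -1.0e+00] F [2.33 0.06 5.  ] open -0.00017416420297014745
```

Emit:
step_arm([
  [0, [0, 5, 0], 0],
  [0, [0, 10, 0], 0],
  [0, [0, 15, 0], 0],
  [0, [0, 20, 0], 0],
  [0, [0, 26, 0], 0],
  [0, [0, 32, 0], 0],
  [0, [0, 38, 0], 0],
  [0, [0, 44, 0], 0],
  [0, [0, 50, 0], 0],
  [0, [0, 56, 0], 0],
  [0, [0, 60, 0], 0],
  [0, [0, 60, 0], 0],
])

```text
t: 6.08
tool_pos: [0.5811, -0.0496, 0.2167]
tool_rot: [-0.075, 3.14, -0.007]
contact_force: [-1.1, -7.7, 7.1]
opening: 0.0001
grip_force: 2.4
```

```bash
python3 - <<'E'
from h import *
import cv2
rep()
a=eyes.get_image("top")[:,:,::-1][150:215,170:310];b=eyes.get_image("wrist")[:,:,::-1]
a=cv2.resize(a,(770,357),interpolation=cv2.INTER_CUBIC);b=cv2.resize(b,(320,240))
c=np.zeros((600,770,3),np.uint8);c[:357]=a;c[357:597,:320]=b
cv2.imwrite("pics/m2.png",c)
E
```

```text
t 6.08 runway xy 61.9 -111.6 tipz 43.7 err tool mm [ -0.1 -45.4   0.2] yaw err deg -0.03 tilt [-4.0e-04 -4.3e-03 -1.0e+00] F [-1.11 -7.73  7.12] open 0.00014888714339570641
```

View pics/m2.png

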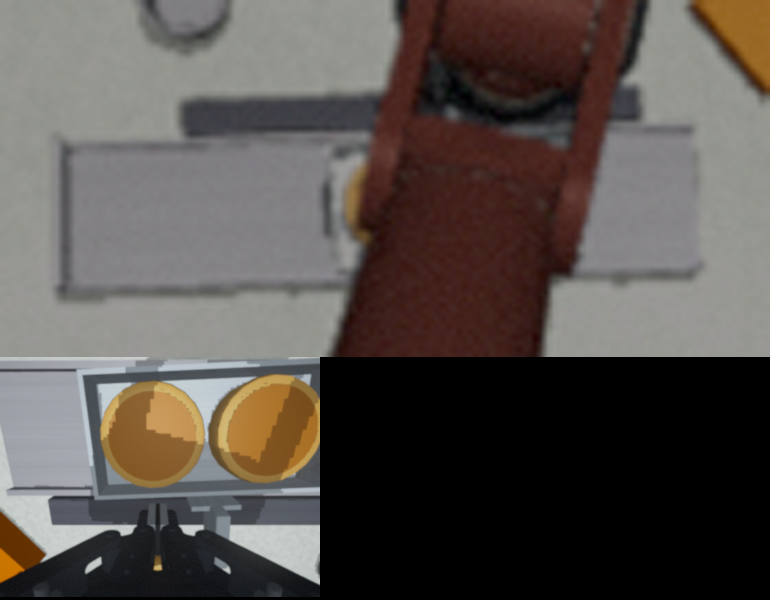

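Fingers push the lug (7.7 N) with the bar down. The tray's front edge is at crop x≈333, right at the stop. Next I'll work out the lug offset.

```bash
python3 - <<'E'
from h import *
for u in(328,333):
    p=ray("top",((u+.5)/5.5-.5+170,(215+.5)/5.5-.5+150),.06);print((p[:2]-O)@[-S,C]-.08)
# lug from wrist view: fin top back edge / front edge approx px in full res (x1.6)
for uv in[((203)*1.6,(540-357)*1.6),((228)*1.6,(540-357)*1.6)]:
    p=ray("wrist",uv,.092);print((p[:2]-O)@[[C,-S],[S,C]])
E
```

```text
-0.07534262074753331
-0.07853736047097377
[ 0.05406702 -0.08681747]
[ 0.0540276  -0.07303603]
```

Emit:
step_arm([
  [0, [0, 5, 0], 0],
  [0, [0, 12, 0], 0],
  [0, [0, 20, 0], 0],
  [0, [0, 28, 0], 0],
  [0, [0, 36, 0], 0],
  [0, [0, 44, 0], 0],
  [0, [0, 52, 0], 0],
  [0, [0, 60, 0], 0],
  [0, [0, 68, 0], 0],
  [0, [0, 76, 0], 0],
  [0, [0, 84, 0], 0],
  [0, [0, 90, 0], 0],
])

```text
t: 7.68
tool_pos: [0.5768, 0.0401, 0.2167]
tool_rot: [0.075, -3.141, 0.008]
contact_force: [-2.0, -10.2, 9.7]
opening: -0.0003
grip_force: 2.4
```

```bash
python3 -c "from h import *;rep()"
```

```text
t 7.67 runway xy 61.9 -21.8 tipz 43.7 err tool mm [  -0.  -135.2    0.7] yaw err deg -0.04 tilt [ 3.0e-04 -5.3e-03 -1.0e+00] F [ -1.97 -10.19   9.72] open -0.00032072141905530293
```

Emit:
step_arm([
  [0, [0, 6, 0], 0],
  [0, [0, 13, 0], 0],
  [0, [0, 20, 0], 0],
  [0, [0, 27, 0], 0],
  [0, [0, 34, 0], 0],
  [0, [0, 41, 0], 0],
  [0, [0, 48, 0], 0],
  [0, [0, 55, 0], 0],
  [0, [0, 62, 0], 0],
  [0, [0, 67, 0], 0],
  [0, [0, 70, 0], 0],
  [0, [0, 70, 0], 0],
])

```text
t: 9.18
tool_pos: [0.5735, 0.1102, 0.2166]
tool_rot: [0.075, -3.14, 0.007]
contact_force: [-1.8, -9.2, 9.6]
opening: -0.0002
grip_force: 2.4
```

```bash
python3 - <<'E'
from h import *
import cv2
rep()
a=eyes.get_image("top")[:,:,::-1][150:215,170:310];b=eyes.get_image("wrist")[:,:,::-1]
a=cv2.resize(a,(770,357),interpolation=cv2.INTER_CUBIC);b=cv2.resize(b,(320,240))
c=np.zeros((600,770,3),np.uint8);c[:357]=a;c[357:597,:320]=b
cv2.imwrite("pics/m3.png",c)
E
```

```text
t 9.18 runway xy 61.9 48.3 tipz 43.6 err tool mm [   0.  -205.3    0.9] yaw err deg -0.04 tilt [ 5.0e-04 -4.6e-03 -1.0e+00] F [-1.84 -9.23  9.61] open -0.00019072286660689025
```

View pics/m3.png

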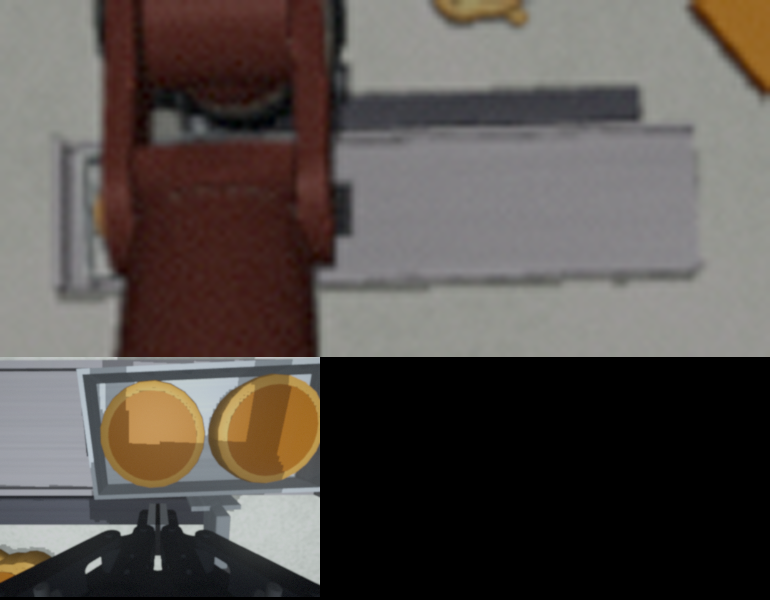

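Offset is unchanged and the tray is at about +81.5 mm. I'll push the last ~9 mm, back off with the bar still held, then rise.

Emit:
step_arm([
  [0, [0, 3, 0], 0],
  [0, [0, 6, 0], 0],
  [0, [0, 9, 0], 0],
  [0, [0, 9, 0], 0],
  [0, [0, 9, 0], 0],
])

```text
t: 9.9
tool_pos: [0.5731, 0.119, 0.2166]
tool_rot: [0.075, -3.14, 0.007]
contact_force: [-1.7, -9.1, 9.7]
opening: 0.0
grip_force: 2.4
```

Emit:
step_arm([
  [0, [0, -3, 0], 0],
  [0, [0, -7, 0], 0],
  [0, [0, -12, 0], 0],
  [0, [0, -12, 0], 0],
])

```text
t: 10.4
tool_pos: [0.5731, 0.1087, 0.2156]
tool_rot: [0.073, -3.14, -0.001]
contact_force: [-0.0, 1.2, 5.1]
opening: 0.0003
grip_force: 2.6
```

```bash
python3 - <<'E'
from h import *
import cv2
rep()
cv2.imwrite("pics/m4.png",eyes.get_image("wrist")[:,:,::-1])
E
```

```text
t 10.4 runway xy 61.4 46.9 tipz 42.6 err tool mm [-6.000e-01 -2.039e+02 -2.000e-01] yaw err deg 0.02 tilt [ 0.001  0.001 -1.   ] F [-0.03  1.22  5.1 ] open 0.00032434866718405856
```

View pics/m4.png

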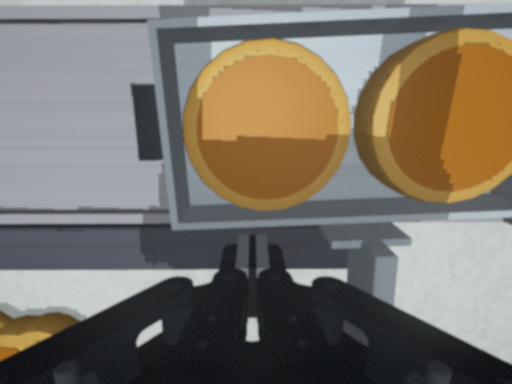

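The wrist view shows the tail's top edge at about (158,120) and the sunken stop's -y edge at (135,120). I'll check the clearance by ray.

```bash
python3 - <<'E'
from h import *
for s,uv,z in[("tail top edge hi",(151,40),.06),("tail lo",(172,222),.06),("stop -y edge",(134,120),.027),("stop +y edge near",(162,158),.027),("lug back",(348,270),.092)]:
    p=ray("wrist",uv,z);print(s,((p[:2]-O)@[[C,-S],[S,C]]*1e3).round(1))
E
```

```text
tail top edge hi [-32.2  10.2]
tail lo [38.9 12.9]
stop -y edge [ -2.8 -11.2]
stop +y edge near [16.2  1.2]
lug back [44.1 79.3]
```

Emit:
step_arm([
  [0, [0, 0, -4], 0],
  [0, [0, 0, -8], 0],
  [0, [0, 0, -14], 0],
  [0, [0, 0, -30], 0],
  [0, [0, -10, -70], 0],
  [0, [0, -30, -120], 0],
  [0, [0, -80, -150], 0],
  [0, [0, -130, -150], 0],
  [0, [0, -180, -150], 0],
  [0, [0, -230, -150], 0],
  [0, [0, -230, -150], 0],
  [0, [0, -230, -150], 0],
])

```text
t: 11.95
tool_pos: [0.584, -0.1211, 0.3657]
tool_rot: [0.073, -3.14, -0.001]
contact_force: [-0.1, -0.7, -0.0]
opening: -0.0
grip_force: 0.0
```

```bash
python3 - <<'E'
from h import *
import cv2
rep()
a=eyes.get_image("top")[:,:,::-1][150:215,170:310];b=eyes.get_image("scene")[:,:,::-1][160:255,195:335]
a=cv2.resize(a,(640,297),interpolation=cv2.INTER_CUBIC);b=cv2.resize(b,(442,300),interpolation=cv2.INTER_CUBIC)
c=np.zeros((600,640,3),np.uint8);c[:297]=a;c[300:,:442]=b
cv2.imwrite("pics/m5.png",c)
E
```

```text
t 11.95 runway xy 61.5 -183.2 tipz 192.7 err tool mm [-0.5 26.2  0. ] yaw err deg 0.03 tilt [ 7.e-04  5.e-04 -1.e+00] F [-0.12 -0.75 -0.01] open -4.844996085198159e-05
```

View pics/m5.png

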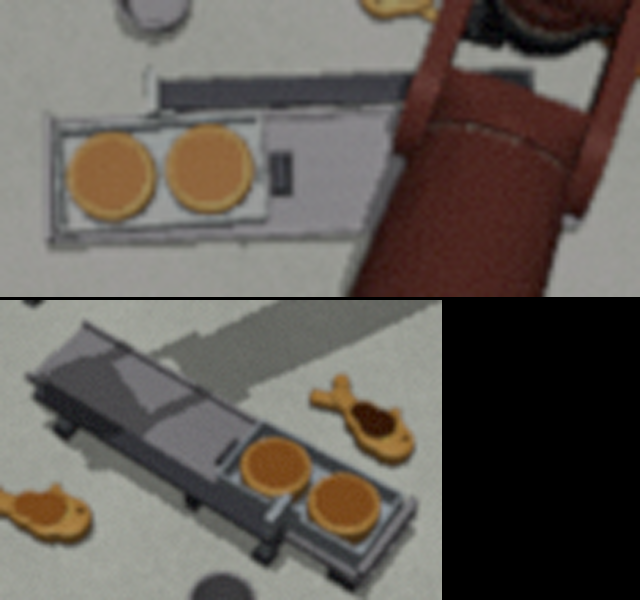

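The stop at crop (280,173) is fully visible behind the tray's tail (x≈267), and both cakes are in. One numeric check before handing in.

```bash
python3 - <<'E'
from h import *
k=640/140
T=lambda u,v:((u+.5)/k-.5+170,(v+.5)/k-.5+150)
for s,uv,z in[("tail",(267,170),.06),("lug",(153.5,90),.092),("stop",(280.5,173),.038),("cakeA",(209,167),.061),("cakeB",(111,175),.061),("barside",(300,75),.055)]:
    p=ray("top",T(*uv),z);print(s,((p[:2]-O)@[[C,-S],[S,C]]*1e3).round(1))
from station import finish_job
E
```

```text
tail [-1.1  8.7]
lug [58.  91.9]
stop [-0.5 -0.9]
cakeA [ 2.5 53.2]
cakeB [ -1.4 128.6]
barside [ 73.6 -18.6]
```

```bash
python3 -c "
from station import finish_job
print(finish_job())"
```

```text
the job is handed in; nothing more can be done
None
```

The job is handed in: the tray sits about 90 mm past the stop with both cakes in it, the stop is up behind it as far as the images show, and the arm is clear; the judge's result was not shown.

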